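# Unhook the work lamp and dock it in its charger

## Robot

A 6-joint arm with a two-finger parallel gripper is mounted at the origin on the work surface. World frame = base frame: x ahead of the robot, y to its left, z up, the work surface at z = 0. Lengths are in m, angles in degrees, forces in N, time in s.
With the tool pointing down it reaches from about 0.4 to 0.825 m from the base axis. Payload 7 kg.
Tool frame: the origin (TCP) lies at the very end of the fingers, on their centre line; the grasp point (between the pads) lies 19 mm behind it (ctrl.grip_point_offset is the distance from the TCP to the grasp point, in m); x points along the fingers, z is the direction in which the jaws open and shut, and the axes are right-handed (so a half turn about x gives the same grasp; the last joint's range is limited). The gripper opens to 88 mm and grips with 3 to 60 N. Pads are 19 mm wide; open, the fingers measure 130 mm over their backs; the gripper's body (78 mm by 193 mm) begins 47 mm behind the grasp point.
Start: joints at [-51.389, 20.546, 0.682, 0, -70.136, -16.507], TCP at [0.254, -0.625, 0.227] pointing down, gripper open.
Joint ranges: [-176.03, 176.03], [-82.01, 121.73], [-58.28, 71.71], [-173.87, 95.51], [-174.79, -0.11], [-173.66, 173.66]. Speed limits (degrees/s): [136.94, 136.94, 172.46, 180, 180, 180].

## Interface

Orientations are given as [roll, pitch, yaw] about the fixed x, y, z axes, in that order (R = Rz(yaw) Ry(pitch) Rx(roll)).
In Python, from plant import get_obs, snapshot, calibration, close_job, ctrl gives the robot as it stands.
- The arm moves only by the tool move_arm, never from a script. Its argument "commands" is a list that holds one entry, the list of rows, each a list of 4 numbers: the shift along the tool's x, y, z in cm, then the turn about the tool's x in rad. In form: [[[dx, dy, dz, spin], ...]]. A call has 1 to 8 rows; each row shifts and turns the commanded pose from where the row before left it, along the tool's axes as they then stand; what a row does not reach is not made up. A row lasts 1/10 s, in which the tool goes at most 50 mm and 8.59 degrees, less where a joint would pass 70% of its speed; a pose out of reach is approached as far as the arm can. A call with a gripper value outside its range is refused whole. "jaw" is the finger opening in cm, from 0 to 8.76, set as the call begins (left out, the last holds). The fingers move at their own pace and stop on an object; the grip force is fixed at half the most. Time passes only in rows, so rows that do not move let the fingers close. It gives the time, the measured TCP pose, the force and the opening at its end, in the units of the state.
- get_obs(): the state, without advancing time (a new reading comes with each control period).
- snapshot(name): name is "side" or "top"; returns (picture, depth): 480x640x3 uint8, red, green, blue; 480x640 float32, m along the optical axis (not along the pixel's ray), 0 where there is no reading.
- calibration(name): a dict with "mtx" (3x3 intrinsics, pixels), "T" (4x4, takes a point from camera to world coordinates). Camera axes: x right, y up, looking along -z (the intrinsics and any distortion apply to the point x, -y, -z); pixel columns grow to the right and rows downward; lengths in m; the calibration is good to about 2 mm. A picture is of the moment at which its call begins. calibration takes no time and is no camera call.
- close_job(): hands the job in, once; it reports no verdict.
The state is a dict: "clock": time; "joint_pos": joint angles; "qvel": joint speeds; "tau": joint torques, N m; "tool_pos": TCP position; "orientation": TCP orientation; "force": force on the tool from outside, world axes, zero at the start; "moment": the same for the moment, N m; "opening": finger opening in m.
Only numpy, scipy, OpenCV 4.12 (cv2) and the standard library are available. Lean on these libraries where they do the work, as an engineer would, in place of code of your own. Each camera call takes 0.05 s, during which the arm holds its last target. There are 200 camera calls.

## Task

Take the cordless work lamp down from the lamp rail and put it upright into its charging cradle. Its hook is locked on the rail by a sprung red keeper: while the lamp still hangs, slowly squeeze the red thumb lever against the black grip leaf, your hand following the lever so that the hook is never strained against the rail (25 N at most), keep it squeezed, lift by feel and draw the hook off towards the robot. Lower the lamp gently into the cradle without dropping it, press it home by feel onto the charging contacts, whose height is set differently from time to time, for about half a second with 10 to 25 N and no more, let go, and leave everything else where it is.

Things in the scene. Friction and masses are not known exactly. Their poses are not given: they have to be found in the camera images.
- rail: lamp rail bolted to the bench: a level steel tube, 14 mm in diameter, its axis 225 mm above the bench, running along this body's y axis between two 20 mm square grey uprights at y = -225 and +225 mm (231 mm tall, on 70 x 50 mm foot plates). Origin on the bench under the middle of the tube. Its +x side faces away from the robot
- rail_mid (a point): middle point of the rail tube's axis, 225 mm above the bench; axes as rail
- lamp: green work lamp hung by its hook, 0.36-0.58 kg, free to swing. Origin: where the rail's axis lies in the hook while it hangs. x across the rail (hook's spine and grip leaf on -x, robot's side; throat, keeper, light panel on +x), y along it, z up. Below, offsets in mm in these axes: body 44 x 56, z -30.5 to -130; black foot 50 x 60, z -130 to -150
- hook_seat (a point): same point as lamp. Steel hook, 24 wide (y): downward U over the tube, spine's inner face x -8.5, nose x 8.5 to 14 ending at z -5, crown from z 7 to 17, x -16 to 16; 1.5 play each side of the tube. Below the nose the throat opens to +x, down to the lamp's flat shoulder at z -30.5
- lamp_mid (a point): centre of the lamp's body, 85 mm below its origin. Coming off: keeper held fully open, raise the lamp until its shoulder meets the tube (23.5 mm up), lower it 1.5 mm (the open keeper's toe, lowest at z -13.5, leaves 3 mm play in all), then move it at least 45 mm to its own -x: the tube leaves through the throat under the toe
- lamp_grip (a point): centre of the squeezed grip: lamp x -9, y 0, z 42. Black fixed grip leaf x -18 to -8, 24 wide, z 15 to 67. Red thumb lever, 24 wide: squeezed, it stands upright at x -6 to 0, z 20 to 64 (leaf and lever together 18 thick); released, it leans out to +x by 0.5 rad, top edge at about x 26 (its end rises 6 as it swings in). Pinch both from above, fingers closing along lamp x
- keeper (a joint): angle of the sprung red keeper, one piece with the thumb lever, on a pin through the hook's crown (lamp x = 0, z = +12): 0 = shut, its toe under the tube (4 mm below it), 0.5 rad = fully open at its stop, lever upright. The spring needs about 5 N at the lever to start and 10 N at the stop, and shuts it when let go. Lifting the lamp does not open it
- lamp_foot (a point): centre of the underside of the lamp's foot, 150 mm below the lamp's origin; axes as lamp
- cradle: black charging cradle fixed on the bench, 78 x 88 mm: a pocket 54 (x) by 64 (y) mm for the lamp's 50 x 60 mm foot, either way round, floor 10 mm above the bench, straight walls to 30 mm, a lip flaring outward by about 7 mm on every side to about 41 mm. Origin on the bench under its centre
- cradle_floor (a point): centre of the pocket's bare floor, 10 mm above the bench; axes as cradle. On it sits the grey contact block (46 x 56 mm, two brass contacts) on a stiff slide that is set to suit the lamp: its top is 1 to 9 mm above this point, how much is not measured and must be felt. The foot is home when it bears on the block; the lamp's weight alone does not make good contact
- tape: roll of masking tape, 98 mm across and 26 mm wide, hung on the rail beside the lamp; origin at the roll's centre. Leave alone
- screwbin: open blue bin of screws, 85 x 120 x 55 mm tall; origin under its centre. Leave alone
- glue: yellow glue bottle, 56 mm across, 165 tall; origin under its centre. Leave alone
- tin: steel tin with a yellow lid, 85 mm across, 105 tall; origin under its centre. Leave alone
- sander: cork sanding block with a wooden grip, 65 x 110 x 38 mm tall; origin under its centre. Leave alone
- hammer: hammer lying on the bench, about 260 mm long. Leave alone
- driver: screwdriver lying on the bench, about 200 mm long. Leave alone
There are look-alikes about, which are no part of the job. There is more than one size of the lamp; the job needs the smallest.

How it is judged:
By the outcome, as a careful person would: the job done as asked, in the order asked, and still so for the second after the job is handed in, with the robot touching nothing.
It also fails if it takes over 72 s, if anything falls off the work surface, if the arm or the gripper's body presses on something with over 40 N, if the wrist force passes 120 N, or if a joint passes its speed limit or range.

## Working session

There is one attempt and no reset: what is moved stays moved. The work goes in short steps, Python scripts to look and compute and a tool call to move; the robot and the scene stay as the last step left them, time stands still between calls to the robot, and variables do not carry over. Pictures are saved under pics/ and viewed, about 8 in all and at most 12, crops included, and the job is handed in when it is done.

Besides the shell and the picture viewer there is one more tool, called after "Request:" as name(argument=value, ...), one argument or row to a line, values as JSON. move_arm: Moves the arm, as the interface text tells. Its arguments: {"type":"object","properties":{"commands":{"type":"array"},"jaw":{"type":"number"}},"required":["commands"]}

```bash
mkdir -p pics; ls
cat > h.py <<'E'
import numpy as np, cv2
from plant import get_obs, snapshot, calibration, close_job, ctrl
def grab(n,tag):
    p,d=snapshot(n); cv2.imwrite(f'pics/{tag}.png',cv2.cvtColor(p,cv2.COLOR_RGB2BGR)); np.savez(f'{tag}.npz',p=p,d=d); return p,d
def world(n,u,v,d):
    c=calibration(n);K=c['mtx'];T=c['T']
    u=np.asarray(u,float);v=np.asarray(v,float)
    x=(u-K[0,2])/K[0,0]*d;y=(v-K[1,2])/K[1,1]*d
    P=np.stack([x,-y,-d],-1); return P@T[:3,:3].T+T[:3,3]
def cloud(n,d):
    v,u=np.mgrid[:480,:640]; return world(n,u,v,d)
def ray(n,u,v,z):
    a=world(n,u,v,1.0);o=calibration(n)['T'][:3,3];return o+(a-o)*((z-o[2])/(a-o)[...,2:3])
def proj(n,P):
    c=calibration(n);K=c['mtx'];T=c['T'];q=(np.asarray(P)-T[:3,3])@T[:3,:3]
    return np.stack([K[0,0]*q[...,0]/-q[...,2]+K[0,2],K[1,1]*q[...,1]/q[...,2]+K[1,2]],-1)
E
python3 - <<'E'
from h import *
np.set_printoptions(precision=4,suppress=True)
for n in('side','top'):
    c=calibration(n);print(n,{k:(v if k!='mtx' else v) for k,v in c.items()})
    grab(n,n+'0')
o=get_obs();print(o);print(ctrl.grip_point_offset)
E
```

```text
pics
side {'mtx': array([[497.6924,   0.    , 317.6768],
       [  0.    , 497.6924, 232.0635],
       [  0.    ,   0.    ,   1.    ]]), 'T': array([[-0.9905,  0.0679, -0.1194,  0.4118],
       [-0.1373, -0.5079,  0.8504,  0.9438],
       [-0.0029,  0.8588,  0.5124,  0.7503],
       [ 0.    ,  0.    ,  0.    ,  1.    ]])}
top {'mtx': array([[510.4155,   0.    , 317.97  ],
       [  0.    , 510.4155, 234.089 ],
       [  0.    ,   0.    ,   1.    ]]), 'T': array([[-0.0157,  0.9971, -0.074 ,  0.4549],
       [-0.9999, -0.0158, -0.001 ,  0.0112],
       [-0.0022,  0.074 ,  0.9973,  1.5709],
       [ 0.    ,  0.    ,  0.    ,  1.    ]])}
{'clock': 0.1, 'joint_pos': array([-51.3907,  20.586 ,   0.6401,  -0.0198, -70.1363, -16.5065]), 'qvel': array([ 0.0598, -0.0949,  0.1544,  0.0237,  0.07  , -0.0071]), 'tau': array([ -0.0037, -58.4163,  29.375 ,   7.0157,   0.0101,  -0.0001]), 'tool_pos': array([ 0.2538, -0.625 ,  0.2257]), 'orientation': array([  3.7422,  89.9158, 115.8383]), 'force': array([-0.3261, -0.8006, -0.4482]), 'moment': array([-0.0229, -0.005 , -0.0482]), 'opening': 0.08781945971817658}
0.0188
```

View pics/side0.png

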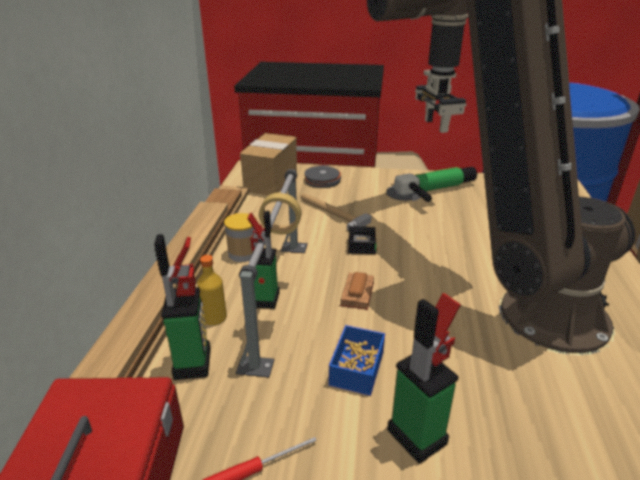

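View pics/top0.png

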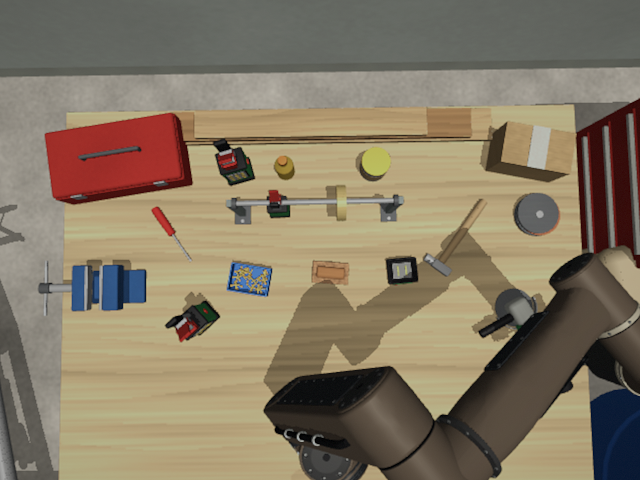

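The side picture shows three green lamps: (185,330) standing behind the rail, (265,275) hanging on the rail, and (422,400) standing on the bench. In the top picture they are at (235,162), (277,203) and (192,320). Only the middle one hangs on the rail by its hook, and it is also the smallest. The cradle is at (402,270) in top and (362,238) in side. Next I measure it and check it in an enlarged crop.

Run:
```python
from h import *
np.set_printoptions(precision=4,suppress=True)
S=np.load('side0.npz');T=np.load('top0.npz')
a=cv2.resize(S['p'][195:325,215:345],None,fx=4,fy=4,interpolation=cv2.INTER_CUBIC)
b=cv2.resize(T['p'][180:300,250:430],None,fx=1.6,fy=1.6)
b=cv2.resize(T['p'][180:230,255:300],(270,300),interpolation=cv2.INTER_CUBIC)
c=cv2.resize(T['p'][250:290,382:422],(270,220),interpolation=cv2.INTER_CUBIC)
im=np.hstack([a,np.vstack([b,c])]);cv2.imwrite('pics/crop1.png',im[...,::-1])
for n,D in(('top',T),('side',S)):
    W=cloud(n,D['d']);p=D['p'];hsv=cv2.cvtColor(p,cv2.COLOR_RGB2HSV)
    ok=D['d']>0
    # rail tube
    m=ok&(np.abs(W[...,2]-.228)<.012)&(hsv[...,1]<70)&(W[...,0]>.4)&(W[...,0]<.75)&(np.abs(W[...,1])<.35)
    P=W[m];
    l=cv2.fitLine(P[:,:2].astype(np.float32),cv2.DIST_HUBER,0,.01,.01).ravel();print(n,'rail',m.sum(),l,P.min(0),P.max(0),P.mean(0))
    g=ok&(hsv[...,0]>45)&(hsv[...,0]<85)&(hsv[...,1]>100)&(hsv[...,2]>25)
    k,L,st,ce=cv2.connectedComponentsWithStats(g.astype(np.uint8))
    for i in range(1,k):
        if st[i,4]>40: 
            Q=W[L==i];print('green',st[i],ce[i],Q.min(0),Q.max(0),np.median(Q,0))
    r=ok&((hsv[...,0]<8)|(hsv[...,0]>172))&(hsv[...,1]>140)&(W[...,2]>.1)&(np.abs(W[...,1])<.35)&(W[...,0]<.8)&(W[...,0]>.3)
    k,L,st,ce=cv2.connectedComponentsWithStats(r.astype(np.uint8))
    for i in range(1,k):
        if st[i,4]>15: Q=W[L==i];print('red',st[i],ce[i],Q.min(0),Q.max(0))
    # cradle
    u,v=(402,270) if n=='top' else (362,238)
    c=np.zeros_like(ok);c[v-22:v+22,u-22:u+22]=1
    m=c&ok&(hsv[...,2]<75)&(W[...,2]>.03)&(W[...,2]<.06)
    Q=W[m];print('cradle',m.sum(),Q.min(0),Q.max(0),Q.mean(0),cv2.minAreaRect((Q[:,:2]*1000).astype(np.float32)))
```

```text
top rail 915 [ 0.0016 -1.      0.6397 -0.0736] [ 0.6241 -0.2113  0.216 ] [0.7499 0.2613 0.24  ] [0.6409 0.0185 0.2304]
green [223 152  30  31 125] [242.56  170.096] [ 0.7291  0.2114 -0.0082] [0.8344 0.2799 0.1692] [0.7498 0.2184 0.1072]
green [270 206  20  11  89] [280.9213 213.2697] [0.6166 0.0961 0.088 ] [0.6463 0.1471 0.1974] [0.6189 0.1139 0.1422]
green [195 303  21  19 186] [205.9355 311.8602] [0.3201 0.3226 0.0206] [0.3679 0.3628 0.1529] [0.3444 0.3369 0.0896]
red [218 151  19  19 216] [227.1065 161.1944] [0.7323 0.2284 0.1635] [0.788  0.2883 0.2964]
red [269 190  12  13 114] [274.0965 196.0789] [0.6403 0.1109 0.2343] [0.6649 0.1387 0.287 ]
red [184 322  15  15 106] [190.1604 328.934 ] [0.3013 0.3345 0.1612] [0.3321 0.35   0.2957]
cradle 296 [ 0.4155 -0.2825  0.0301] [ 0.4954 -0.1947  0.0488] [ 0.4575 -0.2402  0.0372] ((455.44677734375, -238.00814819335938), (75.49898529052734, 86.29177856445312), 4.254191875457764)
side rail 859 [ 0.0032 -1.      0.6374  0.1051] [ 0.608  -0.2158  0.2162] [0.7498 0.2693 0.2399] [0.6409 0.0967 0.2298]
green [418 168  47  23 728] [441.272  178.48
[... 391 characters left out ...]
0265] [0.3658 0.4161 0.1628] [0.3263 0.3948 0.1004]
red [249 214  17  24 137] [255.7883 225.4526] [0.6288 0.1093 0.2436] [0.6603 0.1403 0.2847]
red [173 237  18  40 198] [181.3384 255.7626] [0.7334 0.2287 0.2343] [0.7762 0.2744 0.2964]
red [250 237   8  14  43] [252.5116 242.5814] [0.6444 0.1231 0.2098] [0.6613 0.1405 0.2416]
red [176 264  19  33 347] [186.6398 283.9222] [0.7347 0.2267 0.1655] [0.7858 0.273  0.2329]
red [436 293  15  17 130] [442.6769 300.7385] [0.3004 0.3351 0.2729] [0.3184 0.3499 0.2954]
cradle 274 [ 0.417  -0.2848  0.03  ] [ 0.493  -0.1929  0.0444] [ 0.4544 -0.2408  0.0367] ((455.0390319824219, -239.5504150390625), (73.17952728271484, 91.2098388671875), 2.452113628387451)
```

View pics/crop1.png

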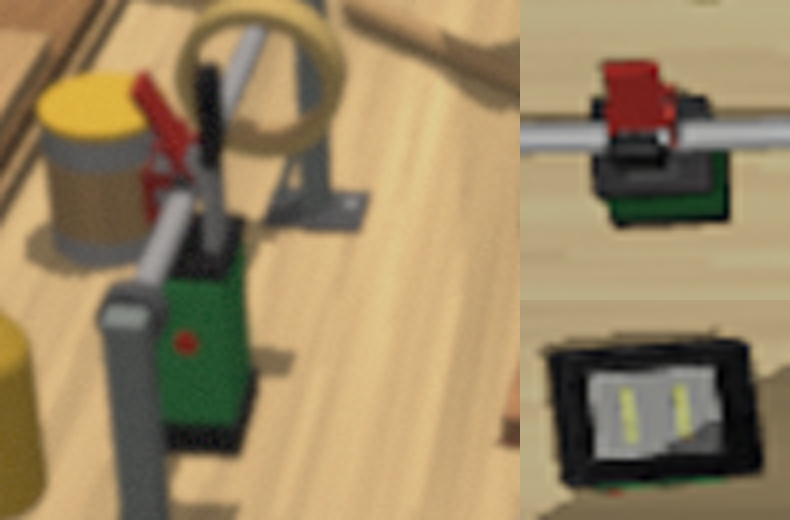

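The crop confirms it. The hanging lamp at (265,275) in side has its black leaf towards the robot and its red lever leaning to +x. Its body is about 100 mm tall, which is the smallest size. I raise and turn the tool first, then take refined measurements.

Request:
move_arm(
  commands=[
    [[-2,0,0,-0.148],[-2,0,0,-0.148],[-2,0,0,-0.148],[-2,0,0,-0.148],[-2,0,0,-0.148],[-2,0,0,-0.148],[-1,0,0,-0.148],[-1,0,0,-0.148]],
  ],
  jaw=6.4,
)

```text
clock: 0.9
tool_pos: [0.254, -0.6253, 0.3669]
orientation: [-111.9, 90.0, 68.4]
force: [0.4, -0.2, -0.9]
opening: 0.0639
```

Run:
```python
from h import *
np.set_printoptions(precision=4,suppress=True)
T=np.load('top0.npz');p=T['p'];d=T['d'];hsv=cv2.cvtColor(p,cv2.COLOR_RGB2HSV);W=cloud('top',d)
# rail: per column centre of pixels in rail height band
pts=[]
for u in list(range(254,266))+list(range(295,332))+list(range(352,380)):
    col=[v for v in range(190,215) if hsv[v,u,1]<60 and hsv[v,u,2]>60]
    g=p[190:215,u].astype(float); 
    w=np.clip(80-hsv[190:215,u,1].astype(float),0,None)
    m=(W[190:215,u,2]>.2); 
    if m.sum()>1: pts.append((u,(np.arange(190,215)[m]).mean(),m.sum()))
pts=np.array(pts);X=ray('top',pts[:,0],pts[:,1],.225)
f=np.polyfit(X[:,1],X[:,0],1);print('rail x(y)=',f,'x at .123',np.polyval(f,.123),'width px',pts[:,2].mean(),'res',np.std(X[:,0]-np.polyval(f,X[:,1])))
# red lever top edge
r=((hsv[...,0]<8)|(hsv[...,0]>172))&(hsv[...,1]>140)
for v in range(188,206):
    u=np.where(r[v,262:290])[0]+262
    if len(u): e=ray('top',np.array([u.min()-.5,u.max()+.5]),v,.275);print(v,u.min(),u.max(),e[:,0].mean(),e[:,1],np.median(W[v,u,2]))
# cradle outer contour in both views, on plane z=.041 (lip top)
S=np.load('side0.npz')
for n,D,(u,v) in(('top',T,(402,270)),('side',S,(362,238))):
    h=cv2.cvtColor(D['p'],cv2.COLOR_RGB2HSV);m=np.zeros((480,640),np.uint8)
    m[v-24:v+24,u-24:u+24]=(h[v-24:v+24,u-24:u+24,2]<60)
    cs,_=cv2.findContours(m,cv2.RETR_EXTERNAL,cv2.CHAIN_APPROX_NONE);c=max(cs,key=cv2.contourArea)[:,0]
    Q=ray(n,c[:,0],c[:,1],.041)[:,:2];print(n,cv2.minAreaRect((Q*1000).astype(np.float32)),cv2.boundingRect(c))
    # pocket interior: grey contact block
    m=np.zeros((480,640),np.uint8);m[v-20:v+20,u-20:u+20]=(h[v-20:v+20,u-20:u+20,2]>=60)
    k,L,st,ce=cv2.connectedComponentsWithStats(m);i=L[v,u];
    c=np.argwhere(L==i)[:,::-1];Q=ray(n,c[:,0],c[:,1],.015)[:,:2];print(' block',len(c),cv2.minAreaRect((Q*1000).astype(np.float32)))
print(get_obs()['tool_pos'],get_obs()['orientation'])
```

```text
Traceback (most recent call last):
  File "h.py", line 13, in ray
    a=world(n,u,v,1.0);o=calibration(n)['T'][:3,3];return o+(a-o)*((z-o[2])/(a-o)[...,2:3])
  File "h.py", line 9, in world
    P=np.stack([x,-y,-d],-1); return P@T[:3,:3].T+T[:3,3]
ValueError: all input arrays must have the same shape
```

```bash
sed -i 's/P=np.stack(\[x,-y,-d\],-1)/P=np.stack(np.broadcast_arrays(x,-y,-np.asarray(d,float)),-1)/' h.py
cat > m.py <<'E'
from h import *
np.set_printoptions(precision=4,suppress=True)
T=np.load('top0.npz');p=T['p'];d=T['d'];hsv=cv2.cvtColor(p,cv2.COLOR_RGB2HSV);W=cloud('top',d)
pts=[]
for u in list(range(254,266))+list(range(295,332))+list(range(352,380)):
    m=(W[190:215,u,2]>.2)
    if m.sum()>1: pts.append((u,(np.arange(190,215)[m]).mean(),m.sum()))
pts=np.array(pts);X=ray('top',pts[:,0],pts[:,1],.225)
f=np.polyfit(X[:,1],X[:,0],1);print('rail x(y)=',f,'x at .123',np.polyval(f,.123),'width px',pts[:,2].mean(),'res',np.std(X[:,0]-np.polyval(f,X[:,1])))
r=((hsv[...,0]<8)|(hsv[...,0]>172))&(hsv[...,1]>140)
for v in range(188,206):
    u=np.where(r[v,262:290])[0]+262
    if len(u): e=ray('top',np.array([u.min()-.5,u.max()+.5]),v,.275);print(v,u.min(),u.max(),e[:,0].mean(),e[:,1],np.median(W[v,u,2]))
S=np.load('side0.npz')
for n,D,(u,v) in(('top',T,(402,270)),('side',S,(362,238))):
    h=cv2.cvtColor(D['p'],cv2.COLOR_RGB2HSV);m=np.zeros((480,640),np.uint8)
    m[v-24:v+24,u-24:u+24]=(h[v-24:v+24,u-24:u+24,2]<60)
    cs,_=cv2.findContours(m,cv2.RETR_EXTERNAL,cv2.CHAIN_APPROX_NONE);c=max(cs,key=cv2.contourArea)[:,0]
    Q=ray(n,c[:,0],c[:,1],.041)[:,:2];print(n,cv2.minAreaRect((Q*1000).astype(np.float32)),cv2.boundingRect(c))
    m=np.zeros((480,640),np.uint8);m[v-20:v+20,u-20:u+20]=(h[v-20:v+20,u-20:u+20,2]>=60)
    k,L,st,ce=cv2.connectedComponentsWithStats(m);i=L[v,u];
    c=np.argwhere(L==i)[:,::-1];Q=ray(n,c[:,0],c[:,1],.015)[:,:2];print(' block',len(c),cv2.minAreaRect((Q*1000).astype(np.float32)))
E
python3 m.py
```

```text
rail x(y)= [-0.0024  0.6407] x at .123 0.640424427832499 width px 5.181818181818182 res 0.0008377370616970926
190 270 276 0.6662313450101762 [0.1349 0.117 ] 0.0011738169723494174
191 269 277 0.6636452871904011 [0.1375 0.1144] 0.28437246897596724
192 269 277 0.6610599845496147 [0.1375 0.1145] 0.28388218042354274
193 269 277 0.6584754381780094 [0.1375 0.1145] 0.28015077214016504
194 270 279 0.6558299820201409 [0.135  0.1094] 0.27434111742484046
195 270 280 0.6532264270848602 [0.135  0.1069] 0.2706088531608768
196 270 280 0.6506441818209199 [0.135  0.1069] 0.2682573754385924
197 269 280 0.6480832221283394 [0.1376 0.1069] 0.264810676802572
198 269 280 0.6455024778216412 [0.1377 0.1069] 0.26107670232345914
199 269 280 0.6429224877838787 [0.1377 0.107 ] 0.2561959701601363
200 270 280 0.6403227467223453 [0.1351 0.107 ] 0.25295482226575916
201 270 276 0.6378262517076705 [0.1352 0.1172] 0.25113057660848215
202 270 270 0.6353714192500589 [0.1352 0.1326] 0.2394068071522304
top ((457.01055908203125, -235.93829345703125), (74.15469360351562, 88.93846893310547), 4.256272315979004) (386, 257, 32, 27)
 block 304 ((456.9855651855469, -239.747314453125), (47.91751480102539, 58.13368606567383), 4.795684814453125)
side ((454.18096923828125, -214.09860229492188), (70.46678924560547, 139.5335235595703), 3.5506978034973145) (348, 226, 28, 28)
 block 110 ((457.4432373046875, -260.5801696777344), (46.24349594116211, 32.44398498535156), 7.615192890167236)
```

Request:
move_arm(
  commands=[
    [[0,-4.5,-2.2,0],[0,-4.5,-2.2,0],[0,-4.5,-2.2,0],[0,-4.5,-2.2,0],[0,-4.5,-2.2,0],[0,-4.5,-2.2,0],[0,-4.5,-2.2,0],[0,-4.5,-2.2,0]],
  ],
)

```text
clock: 1.7
tool_pos: [0.4302, -0.2642, 0.3665]
orientation: [-113.1, 90.0, 66.8]
force: [1.7, -1.1, 0.2]
opening: 0.0642
```

Rail axis is at x≈0.640. The lamp is at y≈0.125. The cradle is at about (0.456, -0.239) with a yaw of about +4.3°.

Request:
move_arm(
  commands=[
    [[0,-4.4,-2.3,0],[0,-4.4,-2.3,0],[0,-4.4,-2.3,0],[0,-4.4,-2.3,0],[0,-4.4,-2.3,0],[0,-4.4,-2.3,0],[0,-4.4,-2.3,0],[0,-4.4,-2.3,0]],
  ],
)

```text
clock: 2.5
tool_pos: [0.6148, 0.0877, 0.3664]
orientation: [9.1, 90.0, -171.0]
force: [1.1, -0.6, -0.7]
opening: 0.0641
```

Request:
move_arm(
  commands=[
    [[0,-2,-1.5,0],[0,-1.5,-1.3,0],[0,0,0,0],[0,0,0,0]],
  ],
)

```text
clock: 2.9
tool_pos: [0.6423, 0.1208, 0.3656]
orientation: [23.6, 89.9, -156.5]
force: [-0.6, 0.0, -0.3]
opening: 0.0645
```

Request:
move_arm(
  commands=[
    [[2,-0.4,-0.15,0],[2,0,0,0],[2,0,0,0],[1.5,0,0,0],[1.5,0,0,0],[1.5,0,0,0],[1.1,0,0,0],[0,0,0,0]],
  ],
)

```text
clock: 3.7
tool_pos: [0.6429, 0.1237, 0.2493]
orientation: [15.9, 89.9, -164.2]
force: [1.0, -0.5, -0.2]
opening: 0.0636
```

Run:
```python
from h import *
np.set_printoptions(precision=4,suppress=True)
p,d=grab('side','s1');q,e=grab('top','t1')
a=cv2.resize(p[150:300,200:350],(600,600),interpolation=cv2.INTER_CUBIC)
cv2.imwrite('pics/crop2.png',a[...,::-1])
o=get_obs();print(o['tool_pos'],o['force'],o['moment'],o['opening'])
```

```text
[0.644  0.1242 0.2512] [0.4116 0.2045 0.8426] [-0.0057  0.0753  0.0093] 0.06435413813832518
```

View pics/crop2.png

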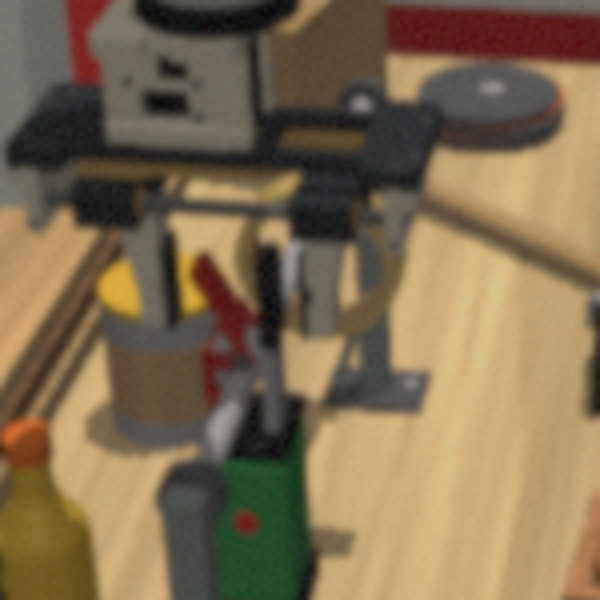

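The crop shows the fingers either side of the grip. The left pad at (172,290) is about 10 mm from the red lever tip at (195,258), and the right pad at (302,280) is about 10 mm from the leaf at (280,270). It is well centred, so I start closing.

Request:
move_arm(
  commands=[
    [[0,0,0,0],[0,0,0,0],[0,0,0,0],[0,0,0,0]],
  ],
  jaw=4.8,
)

```text
clock: 4.2
tool_pos: [0.644, 0.1246, 0.2509]
orientation: [-154.9, 90.0, 25.0]
force: [-0.6, 0.3, 0.7]
opening: 0.0482
```

Request:
move_arm(
  commands=[
    [[0,0,0,0],[0,0,0,0],[0,0,0,0],[0,0,0,0]],
  ],
  jaw=4.4,
)

```text
clock: 4.6
tool_pos: [0.6439, 0.1246, 0.2506]
orientation: [60.2, 90.0, -119.8]
force: [-0.9, -0.2, 0.5]
opening: 0.044
```

Request:
move_arm(
  commands=[
    [[0,0,0.05,0],[0,0,0.05,0],[0,0,0,0],[0,0,0,0]],
  ],
  jaw=4.2,
)

```text
clock: 5.0
tool_pos: [0.6433, 0.1246, 0.2508]
orientation: [-173.4, 89.9, 6.5]
force: [2.0, 0.2, -0.0]
opening: 0.0423
```

Request:
move_arm(
  commands=[
    [[0,0,0.05,0],[0,0,0.05,0],[0,0,0,0],[0,0,0,0]],
  ],
  jaw=4.0,
)

```text
clock: 5.4
tool_pos: [0.6423, 0.1246, 0.2512]
orientation: [-168.6, 89.9, 11.3]
force: [3.0, 0.2, 3.9]
opening: 0.0402
```

Request:
move_arm(
  commands=[
    [[0,0,0,0],[0,0,0,0],[0,0,0,0],[0,0,0,0]],
  ],
  jaw=3.8,
)

```text
clock: 5.8
tool_pos: [0.6418, 0.1247, 0.2512]
orientation: [-148.5, 90.0, 31.5]
force: [0.8, 0.3, 7.3]
opening: 0.0383
```

Request:
move_arm(
  commands=[
    [[-0.05,0,0.05,0],[-0.05,0,0.05,0],[0,0,0,0]],
  ],
  jaw=3.6,
)

```text
clock: 6.1
tool_pos: [0.6408, 0.1246, 0.2515]
orientation: [-7.1, 90.0, 172.9]
force: [1.6, 0.0, 3.7]
opening: 0.0362
```

Request:
move_arm(
  commands=[
    [[-0.05,0,0.04,0],[-0.05,0,0.04,0],[0,0,0,0]],
  ],
  jaw=3.4,
)

```text
clock: 6.4
tool_pos: [0.6397, 0.1245, 0.2521]
orientation: [10.7, 89.9, -169.4]
force: [0.9, 0.2, 0.9]
opening: 0.0339
```

Request:
move_arm(
  commands=[
    [[-0.04,0,0.05,0],[-0.04,0,0.05,0],[0,0,0,0]],
  ],
  jaw=3.2,
)

```text
clock: 6.7
tool_pos: [0.6387, 0.1245, 0.2528]
orientation: [7.7, 89.9, -172.4]
force: [1.6, -0.0, -1.4]
opening: 0.0322
```

Request:
move_arm(
  commands=[
    [[-0.02,0,0.05,0],[-0.02,0,0.05,0],[0,0,0,0]],
  ],
  jaw=3.0,
)

```text
clock: 7.0
tool_pos: [0.6377, 0.1246, 0.2534]
orientation: [7.2, 89.9, -172.9]
force: [0.1, 0.2, -2.8]
opening: 0.0303
```

Request:
move_arm(
  commands=[
    [[-0.02,0,0.05,0],[-0.02,0,0.05,0],[0,0,0,0]],
  ],
  jaw=2.8,
)

```text
clock: 7.3
tool_pos: [0.6368, 0.1246, 0.2538]
orientation: [6.3, 90.0, -173.7]
force: [-0.7, 0.4, -4.2]
opening: 0.0281
```

Request:
move_arm(
  commands=[
    [[-0.02,0,0.05,0],[-0.02,0,0.05,0],[0,0,0,0]],
  ],
  jaw=2.6,
)

```text
clock: 7.6
tool_pos: [0.636, 0.1246, 0.2544]
orientation: [2.1, 90.0, -177.9]
force: [0.8, -0.4, -4.6]
opening: 0.0261
```

Request:
move_arm(
  commands=[
    [[0,0,0.05,0],[0,0,0.05,0],[0,0,0,0]],
  ],
  jaw=2.4,
)

```text
clock: 7.9
tool_pos: [0.635, 0.1246, 0.2545]
orientation: [-4.3, 90.0, 175.7]
force: [-0.7, 0.6, -4.2]
opening: 0.0243
```

Request:
move_arm(
  commands=[
    [[0,0,0.05,0],[0,0,0.05,0],[0,0,0,0]],
  ],
  jaw=2.2,
)

```text
clock: 8.2
tool_pos: [0.6341, 0.1246, 0.2547]
orientation: [-151.8, 90.0, 28.1]
force: [0.2, -0.6, -4.4]
opening: 0.0225
```

Request:
move_arm(
  commands=[
    [[0,0,0.05,0],[0,0,0.05,0],[0,0,0,0]],
  ],
  jaw=2.0,
)

```text
clock: 8.5
tool_pos: [0.6332, 0.1246, 0.2548]
orientation: [-169.1, 90.0, 10.9]
force: [0.7, 0.5, -3.6]
opening: 0.02
```

Request:
move_arm(
  commands=[
    [[0,0,0.05,0],[0,0,0.05,0],[0,0,0,0]],
  ],
  jaw=1.8,
)

```text
clock: 8.8
tool_pos: [0.6323, 0.1246, 0.2548]
orientation: [-171.8, 90.0, 8.1]
force: [-0.5, -0.2, -1.6]
opening: 0.018
```

Request:
move_arm(
  commands=[
    [[0,0,0,0],[0,0,0,0],[0,0,0,0]],
  ],
  jaw=1.6,
)

```text
clock: 9.1
tool_pos: [0.6321, 0.1246, 0.2548]
orientation: [-175.3, 90.0, 4.6]
force: [-1.9, -0.1, 0.8]
opening: 0.0174
```

Request:
move_arm(
  commands=[
    [[0,0,0,0],[0,0,0,0],[0,0,0,0]],
  ],
  jaw=1.0,
)

```text
clock: 9.4
tool_pos: [0.6322, 0.1246, 0.2548]
orientation: [-177.0, 90.0, 3.0]
force: [-1.7, 0.7, 0.4]
opening: 0.0178
```

Fully squeezed at an opening of 17.8 mm, with the wrist nearly unloaded. Now I lift.

Request:
move_arm(
  commands=[
    [[-0.1,0,0,0],[-0.2,0,0,0],[-0.3,0,0,0],[-0.3,0,0,0],[0,0,0,0]],
  ],
)

```text
clock: 9.9
tool_pos: [0.6324, 0.1247, 0.2641]
orientation: [-161.9, 90.0, 18.0]
force: [0.2, 0.2, -4.6]
opening: 0.0178
```

Request:
move_arm(
  commands=[
    [[-0.3,0,0,0],[-0.3,0,0,0],[-0.3,0,0,0],[-0.1,0,0,0],[-0.1,0,0,0],[0,0,0,0]],
  ],
)

```text
clock: 10.5
tool_pos: [0.6321, 0.1246, 0.2747]
orientation: [-142.1, 90.0, 37.8]
force: [0.0, -0.4, -5.4]
opening: 0.0177
```

Request:
move_arm(
  commands=[
    [[-0.1,0,0,0],[-0.1,0,0,0],[0,0,0,0]],
  ],
)

```text
clock: 10.8
tool_pos: [0.6322, 0.1246, 0.2767]
orientation: [-176.5, 90.0, 3.5]
force: [-0.3, -0.1, -5.0]
opening: 0.0176
```

Request:
move_arm(
  commands=[
    [[-0.06,0,0,0],[-0.06,0,0,0],[0,0,0,0]],
  ],
)

```text
clock: 11.1
tool_pos: [0.6322, 0.1246, 0.2779]
orientation: [-165.9, 90.0, 14.0]
force: [0.3, -0.1, -5.5]
opening: 0.0174
```

Request:
move_arm(
  commands=[
    [[-0.06,0,0,0],[0,0,0,0],[0,0,0,0]],
  ],
)

```text
clock: 11.4
tool_pos: [0.6321, 0.1246, 0.2784]
orientation: [108.3, 90.0, -71.8]
force: [-0.4, -0.2, -4.9]
opening: 0.0175
```

Request:
move_arm(
  commands=[
    [[-0.05,0,0,0],[0,0,0,0],[0,0,0,0]],
  ],
)

```text
clock: 11.7
tool_pos: [0.6321, 0.1246, 0.2785]
orientation: [9.9, 90.0, -170.2]
force: [1.4, -0.2, -8.2]
opening: 0.0176
```

The shoulder meets the tube: Fz went from -5 to -8 N after 23.7 mm of lift. I lower about 1.6 mm and draw towards the robot.

Request:
move_arm(
  commands=[
    [[0.08,0,0,0],[0.08,0,0,0],[0,0,0,0]],
  ],
)

```text
clock: 12.0
tool_pos: [0.6321, 0.1246, 0.2774]
orientation: [-174.4, 90.0, 5.5]
force: [-0.4, 0.9, -6.0]
opening: 0.0172
```

Request:
move_arm(
  commands=[
    [[0,0,0.1,0],[0,0,0.2,0],[0,0,0.2,0],[0,0,0.2,0],[0,0,0.2,0],[0,0,0,0]],
  ],
)

```text
clock: 12.6
tool_pos: [0.6228, 0.1246, 0.2774]
orientation: [-123.0, 90.0, 56.9]
force: [0.0, 1.4, -4.0]
opening: 0.0179
```

Request:
move_arm(
  commands=[
    [[0,0,0.25,0],[0,0,0.25,0],[0,0,0.25,0],[0,0,0.25,0],[0,0,0.25,0],[0,0,0.25,0],[0,0,0,0]],
  ],
)

```text
clock: 13.3
tool_pos: [0.6078, 0.1247, 0.2774]
orientation: [-124.6, 90.0, 55.3]
force: [-0.5, 0.8, -5.4]
opening: 0.0178
```

Request:
move_arm(
  commands=[
    [[0,0,0.4,0],[0,0,0.4,0],[0,0,0.4,0],[0,0,0.5,0],[0,0,0.5,0],[0,0,0.8,0],[0,0,0.8,0],[0,0,0,0]],
  ],
)

```text
clock: 14.1
tool_pos: [0.569, 0.1246, 0.2776]
orientation: [-104.5, 90.0, 75.4]
force: [0.1, 0.3, -4.7]
opening: 0.0172
```

Hook clear of the rail. I carry it to above the cradle.

Request:
move_arm(
  commands=[
    [[0,1,1,0],[0,2,1,0],[0,2.5,1,0],[0,2.5,1,0],[0,2.5,0.8,0],[0,2.5,0.8,0],[0,2.5,0.8,0],[0,2.5,0.8,0]],
  ],
)

```text
clock: 14.9
tool_pos: [0.4967, -0.0571, 0.2775]
orientation: [174.4, 90.0, -5.7]
force: [0.5, 0.4, -4.7]
opening: 0.0175
```

Request:
move_arm(
  commands=[
    [[0,2.5,0.8,-0.02],[0,2.5,0.8,-0.02],[0,2.5,0.8,-0.02],[0,2.5,0.8,-0.017],[0,2.5,0.8,0],[0,2.5,0.4,0],[0,2,0,0],[0,1,0,0]],
  ],
)

```text
clock: 15.7
tool_pos: [0.4618, -0.2388, 0.2774]
orientation: [89.0, 90.0, -86.8]
force: [0.1, 0.5, -4.0]
opening: 0.0176
```

Request:
move_arm(
  commands=[
    [[0,0,0,0],[0,0,0,0],[0,0,0,0],[0,0,0,0]],
  ],
)

```text
clock: 16.1
tool_pos: [0.463, -0.2362, 0.2774]
orientation: [-160.6, 90.0, 23.8]
force: [0.5, 0.5, -4.8]
opening: 0.0175
```

Run:
```python
from h import *
np.set_printoptions(precision=4,suppress=True)
p,d=grab('side','s2');q,e=grab('top','t2')
a=cv2.resize(p[100:280,290:450],(533,600),interpolation=cv2.INTER_CUBIC)
b=cv2.resize(q[225:315,370:440],(266,342),interpolation=cv2.INTER_CUBIC)
b=np.vstack([b,np.zeros((258,266,3),np.uint8)])
cv2.imwrite('pics/crop3.png',np.hstack([a,b])[...,::-1])
o=get_obs();print(o['tool_pos'],o['orientation'],o['force'],o['moment'],o['opening'],o['clock'])
```

```text
[ 0.4631 -0.2363  0.2774] [177.4403  89.9836   1.8479] [-0.6605 -0.1292 -4.8947] [-0.0371  0.1953 -0.0231] 0.017782397430776295 16.2
```

View pics/crop3.png

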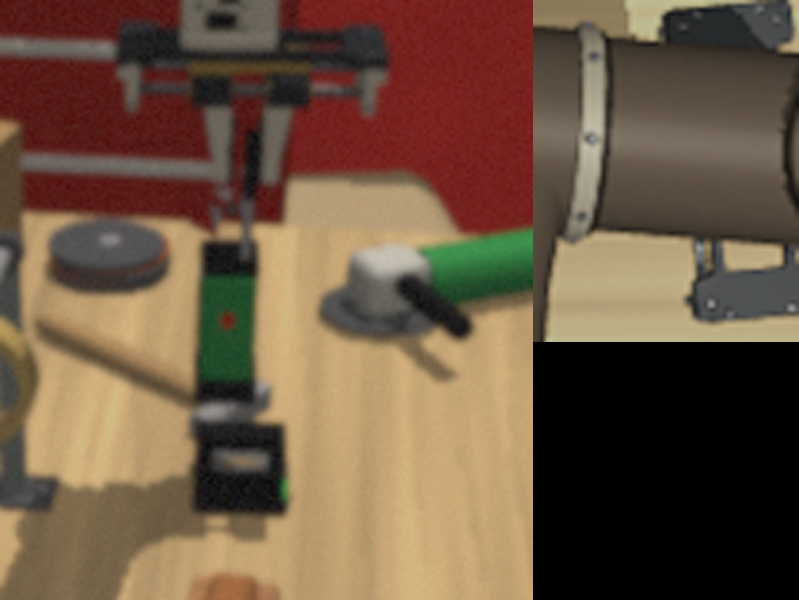

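The crop shows the lamp hanging upright in the grip, body at (227,320), above and behind the cradle at (240,465). The top view is hidden by the arm. I measure the lamp against the TCP from the side view.

Run:
```python
from h import *
np.set_printoptions(precision=4,suppress=True)
D=np.load('s2.npz');p,d=D['p'],D['d'];h=cv2.cvtColor(p,cv2.COLOR_RGB2HSV);W=cloud('side',d)
g=(h[...,0]>45)&(h[...,0]<85)&(h[...,1]>100)&(h[...,2]>25)
g[:, :340]=0;g[:,375:]=0;g[:165]=0;g[222:]=0
v,u=np.where(g);Q=W[g];print('green',u.min(),u.max(),v.min(),v.max(),np.median(Q,0),np.percentile(Q[:,1],[10,50,90]))
yf=np.median(Q[:,1])
def rayy(u,v,y):
    a=world('side',u,v,1.);o=calibration('side')['T'][:3,3];return o+(a-o)*((y-o[1])/(a-o)[...,1:2])
for vv in range(185,214,4):
    uu=np.where(g[vv])[0]; e=rayy(np.array([uu.min()-.5,uu.max()+.5]),np.array([vv,vv]),-.2365+.028);print(vv,uu.min(),uu.max(),e[:,0],e[:,0].mean(),e[0,2])
# cradle
for vv in range(222,256,3):
    m=np.where((h[vv,340:385,2]<60))[0]+340
    if len(m): print(vv,m.min(),m.max(),W[vv,(m.min()+m.max())//2],np.median(W[vv,m],0))
# expected silhouette of cradle lip at (.456,-.239,yaw 4.3)
a=np.radians(4.3);R=np.array([[np.cos(a),-np.sin(a)],[np.sin(a),np.cos(a)]])
for z in(.041,0):
    c=np.array([[39,44],[-39,44],[-39,-44],[39,-44]])/1000@R.T+[.456,-.239];print(z,proj('side',np.c_[c,np.full(4,z)]).round(1).tolist(),proj('top',np.c_[c,np.full(4,z)]).round(1).tolist())
```

```text
green 350 365 182 214 [ 0.4692 -0.2092  0.1629] [-0.2127 -0.2092 -0.206 ]
185 351 364 [0.4886 0.4531] 0.47085603459457137 0.20259162054111846
189 351 365 [0.4883 0.45  ] 0.4691586675491468 0.19131389055110803
193 351 365 [0.4879 0.4495] 0.46872139801257173 0.17993378599802123
197 351 364 [0.4876 0.4515] 0.46956114731606546 0.16844990655522563
201 350 364 [0.4898 0.451 ] 0.47042036849629343 0.15668464995196485
205 350 364 [0.4895 0.4505] 0.46998273881442515 0.14498446628270856
209 350 364 [0.4891 0.45  ] 0.4695410731347478 0.13317607546974675
213 351 364 [0.4861 0.4494] 0.46777864864062524 0.1214477228810793
228 349 373 [ 0.4592 -0.2737  0.0399] [ 0.4592 -0.277   0.0371]
231 349 373 [ 0.4586 -0.2679  0.0335] [ 0.4586 -0.271   0.0319]
234 350 374 [ 0.4555 -0.2711  0.022 ] [ 0.4555 -0.271   0.0216]
237 350 374 [ 0.4547 -0.2607  0.0183] [ 0.455  -0.2363  0.0332]
240 349 374 [ 0.4565 -0.246   0.0173] [ 0.4729 -0.225   0.0282]
243 349 373 [ 0.4545 -0.2018  0.035 ] [ 0.4545 -0.2002  0.0357]
246 348 373 [ 0.4568 -0.2014  0.0255] [ 0.4555 -0.2032  0.0249]
249 348 373 [ 0.4564 -0.2011  0.016 ] [ 0.455  -0.2027  0.0156]
252 348 374 [ 0.4531 -0.1975  0.0089] [ 0.4531 -0.1987  0.0081]
0.041 [[347.1, 242.0], [376.2, 242.9], [375.0, 226.4], [347.4, 225.6]] [[386.8, 258.6], [389.4, 284.7], [418.8, 282.0], [416.1, 255.9]]
0 [[346.6, 254.7], [375.3, 255.7], [374.2, 238.8], [347.0, 237.9]] [[385.0, 259.0], [387.6, 284.3], [416.2, 281.7], [413.5, 256.4]]
```

Request:
move_arm(
  commands=[
    [[0,0.03,0.3,0],[0,0.04,0.4,0],[0,0.04,0.4,0],[0,0.04,0.3,0],[0,0,0.17,0],[0,0,0,0],[0,0,0,0]],
  ],
)

```text
clock: 16.9
tool_pos: [0.4475, -0.2395, 0.2773]
orientation: [162.0, 90.0, -13.6]
force: [0.6, -0.2, -4.8]
opening: 0.0175
```

Request:
move_arm(
  commands=[
    [[0.5,0,0,0],[0.8,0,0,0],[0.8,0,0,0],[0.8,0,0,0],[0.8,0,0,0],[0.7,0,0,0],[0.5,0,0,0],[0,0,0,0]],
  ],
)

```text
clock: 17.7
tool_pos: [0.447, -0.2394, 0.2274]
orientation: [-16.4, 89.9, 168.0]
force: [0.4, 0.2, -4.3]
opening: 0.0179
```

Run:
```python
from h import *
np.set_printoptions(precision=4,suppress=True)
p,d=grab('side','s3')
a=cv2.resize(p[150:270,300:420],(600,600),interpolation=cv2.INTER_CUBIC)
cv2.imwrite('pics/crop4.png',a[...,::-1])
o=get_obs();print(o['tool_pos'],o['orientation'],o['force'],o['clock'])
```

```text
[ 0.4473 -0.2395  0.228 ] [  -2.6088   89.9641 -178.2553] [-0.171   0.5592 -4.2802] 17.75
```

View pics/crop4.png

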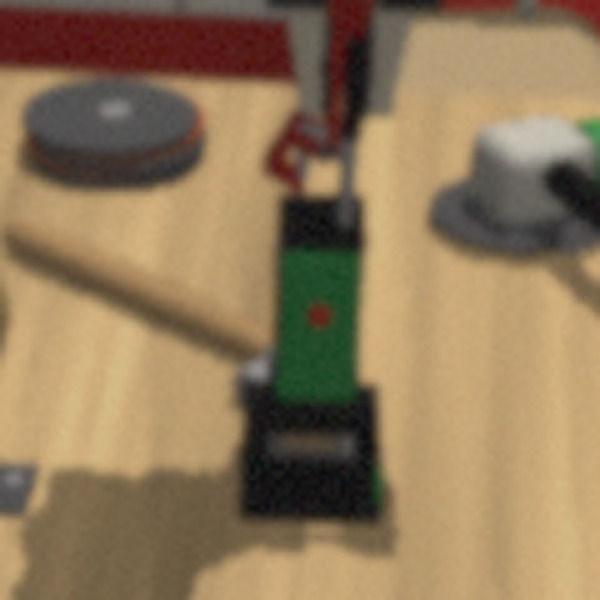

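The crop shows the foot just above the cradle, lamp body centre column at about 317 against about 312 for the cradle. I go down by feel.

Request:
move_arm(
  commands=[
    [[0.2,0,0,0],[0.2,0,0,0],[0.2,0,0,0],[0.2,0,0,0],[0,0,0,0]],
  ],
)

```text
clock: 18.25
tool_pos: [0.4472, -0.2394, 0.2199]
orientation: [-24.1, 90.0, 160.3]
force: [-0.3, -1.0, -5.0]
opening: 0.0175
```

Request:
move_arm(
  commands=[
    [[0.2,0,0,0],[0.2,0,0,0],[0.2,0,0,0],[0,0,0,0]],
  ],
)

```text
clock: 18.65
tool_pos: [0.4472, -0.2394, 0.2139]
orientation: [-21.4, 90.0, 163.0]
force: [-0.3, 0.2, -5.1]
opening: 0.0175
```

Request:
move_arm(
  commands=[
    [[0.15,0,0,0],[0.15,0,0,0],[0,0,0,0]],
  ],
)

```text
clock: 18.95
tool_pos: [0.4473, -0.2394, 0.211]
orientation: [-24.2, 90.0, 160.1]
force: [0.5, 0.9, -4.7]
opening: 0.0175
```

Request:
move_arm(
  commands=[
    [[0.15,0,0,0],[0.15,0,0,0],[0,0,0,0]],
  ],
)

```text
clock: 19.25
tool_pos: [0.4473, -0.2395, 0.208]
orientation: [-24.6, 90.0, 159.7]
force: [0.0, 0.1, -4.7]
opening: 0.0177
```

Request:
move_arm(
  commands=[
    [[0.1,0,0,0],[0.1,0,0,0],[0,0,0,0]],
  ],
)

```text
clock: 19.55
tool_pos: [0.4473, -0.2395, 0.2061]
orientation: [-25.5, 90.0, 158.9]
force: [-0.7, -0.5, -4.3]
opening: 0.0172
```

Request:
move_arm(
  commands=[
    [[0.1,0,0,0],[0.1,0,0,0],[0.1,0,0,0],[0.1,0,0,0],[0,0,0,0]],
  ],
)

```text
clock: 20.05
tool_pos: [0.4473, -0.2395, 0.2021]
orientation: [-24.3, 90.0, 160.0]
force: [0.5, -0.2, -3.8]
opening: 0.0173
```

Request:
move_arm(
  commands=[
    [[0.07,0,0,0],[0.07,0,0,0],[0,0,0,0]],
  ],
)

```text
clock: 20.35
tool_pos: [0.4474, -0.2395, 0.2008]
orientation: [-28.3, 90.0, 156.1]
force: [0.2, -0.1, -4.8]
opening: 0.0174
```

Request:
move_arm(
  commands=[
    [[0.05,0,0,0],[0.05,0,0,0],[0,0,0,0]],
  ],
)

```text
clock: 20.65
tool_pos: [0.4474, -0.2395, 0.1998]
orientation: [-20.0, 90.0, 164.4]
force: [-0.6, 0.9, -4.3]
opening: 0.0173
```

Request:
move_arm(
  commands=[
    [[0.05,0,0,0],[0.05,0,0,0],[0,0,0,0]],
  ],
)

```text
clock: 20.95
tool_pos: [0.4474, -0.2395, 0.1988]
orientation: [-31.7, 90.0, 152.6]
force: [0.1, 0.4, -4.4]
opening: 0.0182
```

Request:
move_arm(
  commands=[
    [[0.05,0,0,0],[0,0,0,0]],
  ],
)

```text
clock: 21.15
tool_pos: [0.4474, -0.2395, 0.1983]
orientation: [-20.9, 90.0, 163.5]
force: [0.1, -0.4, -3.9]
opening: 0.018
```

Request:
move_arm(
  commands=[
    [[0.05,0,0,0],[0,0,0,0]],
  ],
)

```text
clock: 21.35
tool_pos: [0.4475, -0.2396, 0.1981]
orientation: [119.6, 90.0, -56.0]
force: [-0.8, -0.4, -2.1]
opening: 0.0174
```

Request:
move_arm(
  commands=[
    [[0.05,0,0,0],[0,0,0,0]],
  ],
)

```text
clock: 21.55
tool_pos: [0.4476, -0.2397, 0.198]
orientation: [132.2, 90.0, -43.4]
force: [-2.7, 0.2, 3.6]
opening: 0.0175
```

Request:
move_arm(
  commands=[
    [[0.05,0,0,0],[0,0,0,0]],
  ],
)

```text
clock: 21.75
tool_pos: [0.4477, -0.2399, 0.1981]
orientation: [133.4, 89.9, -42.2]
force: [-3.3, 0.8, 7.9]
opening: 0.0174
```

Request:
move_arm(
  commands=[
    [[0.04,0,0,0],[0,0,0,0]],
  ],
)

```text
clock: 21.95
tool_pos: [0.4478, -0.24, 0.1981]
orientation: [131.8, 89.9, -43.8]
force: [-3.6, 2.2, 9.8]
opening: 0.0176
```

Request:
move_arm(
  commands=[
    [[0,0,0,0],[0,0,0,0]],
  ],
)

```text
clock: 22.15
tool_pos: [0.4478, -0.24, 0.198]
orientation: [132.5, 89.9, -43.1]
force: [-3.2, 2.2, 11.0]
opening: 0.0175
```

Request:
move_arm(
  commands=[
    [[0.02,0,0,0],[0,0,0,0],[0,0,0,0],[0,0,0,0],[0,0,0,0]],
  ],
)

```text
clock: 22.65
tool_pos: [0.4479, -0.2401, 0.198]
orientation: [132.1, 89.9, -43.6]
force: [-3.2, 1.2, 11.4]
opening: 0.0179
```

Pressed home: Fz was about +11 N, with the block bearing about 16 N including the lamp's weight, for over 0.7 s. The block top is about 8 mm above the floor. I relieve the load, then open with the hand following the lever.

Request:
move_arm(
  commands=[
    [[-0.05,0,0,0],[-0.05,0,0,0],[0,0,0,0],[0,0,0,0]],
  ],
)

```text
clock: 23.05
tool_pos: [0.4477, -0.2398, 0.1981]
orientation: [133.1, 89.9, -42.5]
force: [-2.4, -0.5, 7.4]
opening: 0.0178
```

Request:
move_arm(
  commands=[
    [[-0.02,0,0,0],[0,0,0,0],[0,0,0,0]],
  ],
  jaw=1.7,
)

```text
clock: 23.35
tool_pos: [0.4476, -0.2398, 0.1981]
orientation: [131.4, 89.9, -44.2]
force: [-1.6, 0.5, 5.2]
opening: 0.0174
```

Request:
move_arm(
  commands=[
    [[-0.05,0,0,0],[0,0,0,0],[0,0,0,0]],
  ],
)

```text
clock: 23.65
tool_pos: [0.4476, -0.2396, 0.1981]
orientation: [133.4, 90.0, -42.2]
force: [-1.2, -0.7, 2.9]
opening: 0.0176
```

Request:
move_arm(
  commands=[
    [[0,0,-0.05,0],[0,0,-0.05,0],[0,0,0,0]],
  ],
  jaw=2.0,
)

```text
clock: 23.95
tool_pos: [0.4485, -0.2395, 0.198]
orientation: [78.1, 90.0, -97.5]
force: [-0.9, -0.2, 3.8]
opening: 0.02
```

Request:
move_arm(
  commands=[
    [[0,0,-0.05,0],[0,0,-0.05,0],[0,0,-0.05,0]],
  ],
  jaw=2.3,
)

```text
clock: 24.25
tool_pos: [0.4499, -0.2393, 0.1979]
orientation: [-7.8, 90.0, 176.6]
force: [-2.2, -1.1, 2.5]
opening: 0.0232
```

Request:
move_arm(
  commands=[
    [[0,0,-0.05,0],[0,0,-0.05,0],[0,0,-0.05,0]],
  ],
  jaw=2.6,
)

```text
clock: 24.55
tool_pos: [0.4513, -0.2391, 0.1977]
orientation: [-33.9, 90.0, 150.5]
force: [0.5, -0.3, 0.3]
opening: 0.0261
```

Request:
move_arm(
  commands=[
    [[0,0,-0.05,0],[0,0,-0.05,0],[0,0,-0.05,0]],
  ],
  jaw=2.9,
)

```text
clock: 24.85
tool_pos: [0.4528, -0.239, 0.1977]
orientation: [-37.3, 90.0, 147.0]
force: [-0.4, -0.4, -1.3]
opening: 0.0292
```

Request:
move_arm(
  commands=[
    [[0.03,0,-0.05,0],[0.03,0,-0.05,0],[0.03,0,-0.05,0]],
  ],
  jaw=3.2,
)

```text
clock: 25.15
tool_pos: [0.4545, -0.2391, 0.1974]
orientation: [112.8, 90.0, -62.9]
force: [-1.7, -0.7, 3.3]
opening: 0.0319
```

Request:
move_arm(
  commands=[
    [[0.03,0,-0.05,0],[0.03,0,-0.05,0],[0.03,0,-0.05,0]],
  ],
  jaw=3.5,
)

```text
clock: 25.45
tool_pos: [0.456, -0.239, 0.1964]
orientation: [113.9, 90.0, -61.8]
force: [-1.7, -0.1, 4.2]
opening: 0.0348
```

Request:
move_arm(
  commands=[
    [[0.03,0,-0.05,0],[0.03,0,-0.05,0],[0.03,0,-0.05,0]],
  ],
  jaw=3.8,
)

```text
clock: 25.75
tool_pos: [0.4575, -0.2388, 0.1953]
orientation: [72.4, 90.0, -103.3]
force: [-1.2, -0.9, 3.3]
opening: 0.038
```

Request:
move_arm(
  commands=[
    [[0,0,-0.05,0],[0,0,-0.05,0],[0,0,-0.05,0]],
  ],
  jaw=4.1,
)

```text
clock: 26.05
tool_pos: [0.4588, -0.2386, 0.1951]
orientation: [-20.8, 90.0, 163.6]
force: [-0.9, -0.3, -0.0]
opening: 0.041
```

Request:
move_arm(
  commands=[
    [[0,0,-0.05,0],[0,0,-0.05,0],[0,0,-0.05,0],[0,0,0,0]],
  ],
  jaw=4.5,
)

```text
clock: 26.45
tool_pos: [0.4605, -0.2385, 0.1953]
orientation: [-179.1, 90.0, 5.3]
force: [-0.1, -0.6, 0.3]
opening: 0.0452
```

Request:
move_arm(
  commands=[
    [[0,0,0,0],[0,0,0,0],[0,0,0,0],[0,0,0,0]],
  ],
  jaw=6.4,
)

```text
clock: 26.85
tool_pos: [0.4604, -0.2385, 0.1953]
orientation: [163.4, 90.0, -12.3]
force: [0.5, -0.1, -0.3]
opening: 0.0633
```

Run:
```python
from h import *
np.set_printoptions(precision=4,suppress=True)
p,d=grab('side','s4')
a=cv2.resize(p[140:270,290:420],(600,600),interpolation=cv2.INTER_CUBIC)
cv2.imwrite('pics/crop5.png',a[...,::-1])
o=get_obs();print(o['tool_pos'],o['orientation'],o['force'],o['clock'],o['opening'])
```

```text
[ 0.4604 -0.2385  0.1953] [-150.4736   89.9966   33.8779] [ 0.0839 -0.1542 -0.7142] 26.9 0.0636744939650203
```

View pics/crop5.png

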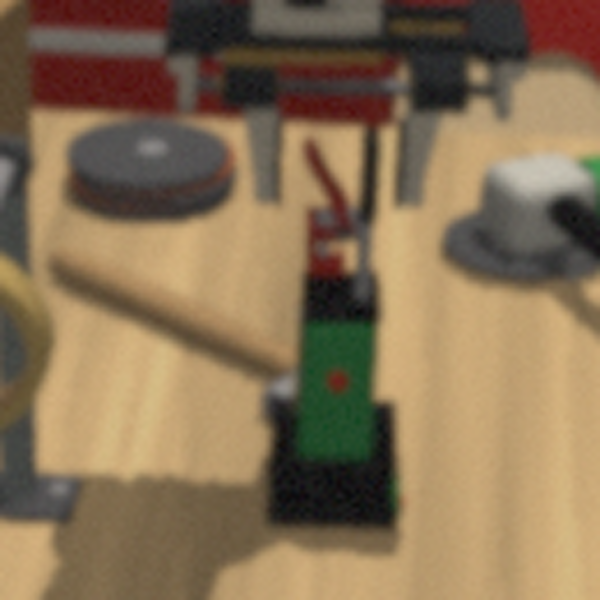

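The crop shows the lamp upright in the cradle at (337,390), the lever sprung out at (325,175), and both fingers clear of it at (265,160) and (410,160). I back straight up and move away.

Request:
move_arm(
  commands=[
    [[-1,0,0,0],[-2,0,0,0],[-3,0,0,0],[-3,0,0,0],[-3,0,0,0],[-2,0,0,0],[-1,0,0,0]],
  ],
)

```text
clock: 27.6
tool_pos: [0.4609, -0.2388, 0.3481]
orientation: [160.3, 89.8, -15.4]
force: [-0.1, -1.0, 0.3]
opening: 0.064
```

Request:
move_arm(
  commands=[
    [[0,2,0,0],[0,4,0,0],[0,4,0,0],[0,4,0,0],[0,4,0,0],[0,4,0,0],[0,2,0,0],[0,0,0,0]],
  ],
)

```text
clock: 28.4
tool_pos: [0.478, -0.48, 0.3429]
orientation: [-33.0, 89.8, 151.2]
force: [-0.2, -0.2, -0.4]
opening: 0.0643
```

Run:
```python
from h import *
np.set_printoptions(precision=4,suppress=True)
p,d=grab('side','s5');q,e=grab('top','t5')
cv2.imwrite('pics/fin.png',np.vstack([np.hstack([cv2.resize(p,(400,300)),cv2.resize(q,(400,300))]),np.hstack([cv2.resize(p[150:270,300:460],(400,300),interpolation=cv2.INTER_CUBIC),cv2.resize(q[210:300,340:460],(400,300),interpolation=cv2.INTER_CUBIC)])])[...,::-1])
h=cv2.cvtColor(p,cv2.COLOR_RGB2HSV);W=cloud('side',d)
g=(h[...,0]>45)&(h[...,0]<85)&(h[...,1]>100)&(h[...,2]>25);g[:,:340]=0;g[:,378:]=0;g[:190]=0;g[245:]=0
Q=W[g];print(Q.min(0),Q.max(0),np.median(Q,0))
for n,a,z in(('side','s0',0),):
    pass
for n,a,b in(('side','side0','s5'),('top','top0','t5')):
    A=np.load(a+'.npz')['p'].astype(int);B=np.load(b+'.npz')['p'].astype(int)
    m=(np.abs(A-B).sum(2)>90).astype(np.uint8);k,L,st,ce=cv2.connectedComponentsWithStats(cv2.morphologyEx(m,cv2.MORPH_OPEN,np.ones((3,3))))
    print(n,[st[i].tolist() for i in range(1,k) if st[i,4]>40])
o=get_obs();print(o['tool_pos'],o['force'],o['clock'])
```

```text
[ 0.4118 -0.2802  0.011 ] [0.4756 0.9438 0.7503] [ 0.4531 -0.2128  0.082 ]
side [[347, 0, 36, 64, 1429], [475, 0, 9, 23, 136], [569, 0, 34, 170, 2368], [432, 13, 36, 42, 620], [475, 24, 10, 20, 117], [544, 24, 16, 17, 137], [385, 60, 16, 20, 154], [423, 65, 43, 67, 1346], [331, 67, 6, 12, 52], [482, 67, 12, 52, 376], [345, 79, 8, 22, 133], [377, 79, 8, 22, 119], [416, 89, 7, 7, 42], [551, 93, 15, 17, 135], [537, 95, 11, 6, 42], [539, 103, 7, 10, 50], [557, 160, 15, 15, 133], [354, 167, 19, 58, 741], [483, 172, 36, 120, 2648], [597, 173, 10, 7, 55], [398, 174, 21, 8, 142], [576, 180, 15, 18, 167], [598, 183, 11, 50, 304], [372, 194, 27, 19, 285], [311, 198, 14, 8, 55], [417, 199, 16, 8, 91], [284, 206, 117, 86, 3128], [247, 210, 25, 33, 417], [342, 210, 11, 8, 42], [372, 218, 100, 77, 2666], [271, 233, 15, 17, 205], [353, 235, 16, 7, 94], [611, 237, 22, 25, 285], [254, 249, 26, 61, 1247], [560, 287, 41, 10, 240], [369, 297, 20, 17, 200], [454, 306, 51, 22, 650], [368, 316, 46, 42, 1072], [257, 320, 17, 20, 272], [233, 328, 13, 12, 102], [443, 347, 121, 37, 1970]]
top [[333, 160, 307, 320, 47092], [266, 190, 25, 29, 532], [587, 209, 20, 43, 463], [536, 211, 7, 7, 41], [608, 220, 25, 28, 456], [635, 221, 5, 34, 146], [389, 251, 7, 6, 41], [580, 251, 60, 71, 2020], [256, 281, 49, 127, 2206], [308, 280, 23, 18, 223], [509, 287, 13, 10, 82], [491, 323, 24, 18, 231], [301, 337, 97, 91, 3147], [254, 380, 96, 88, 4719], [345, 437, 70, 43, 1396]]
[ 0.4783 -0.4779  0.3441] [-1.121   0.1408  0.0803] 28.5
```

View pics/fin.png

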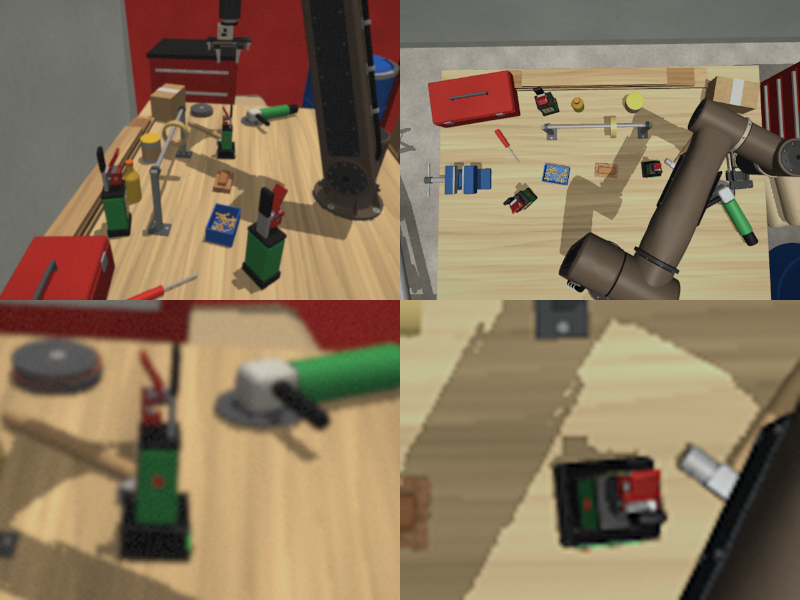

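The final picture shows the lamp upright in its cradle: (158,480) in the lower-left crop and (610,500) in the lower-right crop. The lever is sprung out. The rail, tape, bin, sander, glue, tin, driver and hammer show no visible shift, and the gripper is clear. I hand the job in.

```bash
python3 -c "
from plant import *
print(close_job(), get_obs()['clock'])"
```

```text
the job is handed in; nothing more can be done
the job is handed in; nothing more can be done
```

The smallest lamp, the one hanging on the rail, is now upright in its charging cradle, and the job was handed in at about 28.5 s.

- **Squeeze:** I closed the jaws from 44 to 18 mm in small steps with the hand following the lever. The wrist force I read stayed at or below about 8 N, against the 25 N limit.
- **Taking it off:** I lifted until the shoulder met the tube (23.7 mm), lowered about 1 mm as measured (1.6 mm commanded), and drew the lamp 63 mm towards the robot. I saw no sideways strain.
- **Seating:** The foot met the contact block about 8 mm above the pocket floor, within the stated 1 to 9 mm. I held about 10–11.5 N at the wrist, about 15–16 N on the contacts with the lamp's weight, for about 0.7 s. I then eased the load and opened the jaws with the hand following the lever.

**Last checks:** Both cameras show the lamp upright in the cradle with the lever sprung out, the gripper clear, and about zero force at the wrist. By eye, nothing else has moved. A before/after image comparison was swamped by the arm and its shadows, so it neither confirms nor contradicts that.

Two things are not fully confirmed:
- **Seating depth:** it comes from touch and arm position only; the cameras are too coarse to check it.
- **Sideways force:** about 3 N showed while pressing. I took it for the arm flexing slightly, and it faded when I eased off.

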